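# Clear the turning bench and close up the belt drive

### The arm

A 6-joint arm with a two-finger parallel gripper is mounted at the origin on the work surface. World frame = base frame: x ahead of the robot, y to its left, z up, the work surface at z = 0. Lengths are in m, angles in degrees, forces in N, time in s.
With the tool pointing down it reaches from about 0.4 to 0.925 m from the base axis. Payload 3.4 kg.
Tool frame: the origin (TCP) lies between the finger pads; the fingertips stand 8 mm ahead of it and the grasp point (between the pads) lies 11 mm behind it; z points along the fingers, y is the line along which they close (so a half turn about z gives the same grasp; the last joint's range is limited). The gripper opens to 85 mm and grips with 20 to 120 N. Pads are 22 mm wide; open, the fingers measure 114 mm over their backs; the gripper's body (76 mm by 85 mm) begins 54 mm behind the grasp point. The pads swing forward as they close: fully open they stand 13 mm farther back than shut.
Start: joints at [-69.758, 17.578, 86.31, -0, 76.112, -4.211], TCP at [0.238, -0.523, 0.239] pointing down, gripper open.
Joint ranges: [-179.03, 179.03], [-60, 130.46], [8.19, 133.38], [-81.62, 261.62], [5.75, 156.47], [-153.77, 153.77]. Speed limits (degrees/s): [147.25, 147.25, 180, 180, 180, 180].

### API

Orientations are given as [roll, pitch, yaw] about the fixed x, y, z axes, in that order (R = Rz(yaw) Ry(pitch) Rx(roll)).
In Python, from rig import r gives the robot as it stands. Calls block until the motion is done:
- r.move_ptp(position, orientation): joint-space move of the TCP to a pose.
- r.move_linear(position, attitude=None, max_speed=0.15): straight line of the TCP; attitude=None keeps the orientation; max_speed is the mean speed in m/s.
- r.goto_joints(angles): joint-space move.
- r.gripper_to(opening): opening from 0.0 (shut) to 1.0 (fully open); the grip force is fixed at half the most; returns when the fingers have stopped.
- r.hold(seconds).
- r.inverse_kinematics(position, orientation): joint angles nearest the present ones, or None.
- r.read_camera(name): name is "scene" or "top"; returns a dict with "frame" (420x560x3 uint8, blue, green, red), "camera_matrix" (3x3 intrinsics, pixels), "D" ([k1, k2, p1, p2, k3] as OpenCV has them; the pictures are not rectified), "extrinsics" (4x4, takes a point from camera to world coordinates). Camera axes: x right, y up, looking along -z (the intrinsics and any distortion apply to the point x, -y, -z); pixel columns grow to the right and rows downward; lengths in m; the calibration is good to about 2 mm. A picture is of the moment at which its call begins. There is no depth.
A pose or a line that the arm cannot do raises r.PlanningError and nothing moves.
- r.hand_in(): hands the job in; it is judged then, once.
Readings, each from a call of its own:
- r.get_time_s(): time.
- r.get_joint_positions(): joint angles.
- r.get_joint_vel(): joint speeds.
- r.get_effort(): joint torques, N m.
- r.get_position(): TCP position.
- r.get_orientation(): TCP orientation.
- r.get_force(): force on the tool from outside, world axes, zero at the start.
- r.get_ft_torque(): the same for the moment, N m.
- r.get_opening(): opening from 0.0 (shut) to 1.0 (fully open).
- r.get_finger_force(): force on a finger pad.
Only numpy, scipy, OpenCV 4.12 (cv2) and the standard library are available. Lean on these libraries where they do the work, as an engineer would, in place of code of your own. Each camera call takes 0.05 s, during which the arm holds its last target. There are 200 camera calls.

### The job

Clear every wooden offcut off the bench into the plywood scrap bin, leaving the finished bowl and the wax tin where they are. Then draw the spring tension gauge on the belt-drive box out by its handle until the handle stands at the black mark on its rail, hold it there for a second and let it go back home. Last, press both hinged covers of the drive box down until their catches click and hold them fully shut.

Things in the scene. Friction and masses are not known exactly. Their poses are not given: they have to be found in the camera images.
- drive: green belt-drive box fixed to the bench, grey motor behind it. Origin on the bench top; +x points to the motor. The box spans x -50 to +110, y -105 to +105 mm, 80 mm high, open-topped under its two covers; the motor reaches to x +205, y +-65 mm, 95 mm high. The gauge's rail (36 mm wide, 12 mm high) runs from the box front out to x -215 mm along y = 0.
- gauge (a joint): spring tension gauge: its slide, in m. 0 = home, grows as the handle is drawn out along the drive's -x; the mark (broad black line across the rail with black side tabs) is reached by the handle's middle at 0.050, the end stop is at 0.085. The spring pulls it home, with about 6 N at the mark.
- gauge_grip (a point): grip point of the gauge's handle: a black upright paddle 14 mm thick along the slide, 26 mm wide, from 18 to 80 mm above the bench; this point is on its middle, 60 mm above the bench. At home the paddle's middle stands 55 mm in front of the box; the steel rod behind it is 30 mm high at most.
- gauge_mark (a point): where gauge_grip lies when the gauge is drawn exactly to its mark (60 mm above the bench).
- cover_l (a joint): hinged cover over the +y half of the drive box, in rad: 0 = shut, about 0.55 to 0.75 as it stands sprung open. Hinged along the far (motor) side of the box, at drive x +85 mm, 83 mm above the bench. A spring lifts it; a ball catch resists from about 0.12 to 0.05 rad (some 10 N at the pad) and then holds it shut at 0.
- cover_r (a joint): the same cover over the -y half of the drive box.
- cover_l_pad (a point): point to press on the top face of cover_l (125 mm long, 94 mm wide, 6 mm thick), on its middle line, 80 mm from the hinge, so 45 mm from its free edge. It moves with the cover; with the cover shut it is at drive x +5 mm, y +51 mm, 89 mm above the bench.
- cover_r_pad (a point): the same for cover_r: shut, at drive x +5 mm, y -51 mm, 89 mm above the bench.
- bin: square open scrap bin of plywood, fixed to the bench, 220 x 220 mm, 90 mm high, walls and floor 8 mm. Origin at the centre of its underside.
- stub: wooden offcut: square block 56 x 36 x 36 mm with a round spigot (24 mm diameter, 34 mm long) on one end; x along it, block from x -40 to +16 mm, spigot to +50 mm. Origin on the underside.
- slab: wooden offcut: flat board end 85 (x) x 45 (y) x 22 mm high. Origin at the centre of the underside.
- stick: wooden offcut: square stick 95 (x) x 28 (y) x 28 mm. Origin at the centre of the underside.
- ell: wooden offcut: L-shaped, 26 mm high: a bar 80 (x) x 30 (y) mm centred on the origin (underside), with a 28 x 20 mm lug on its +y side between x +12 and +40 mm; grip the bar at x -15 mm.
- disc: wooden offcut: round slice 62 mm in diameter, 26 mm high. Origin at the centre of the underside.
- taper: wooden offcut: square block 45 (x -45 to 0) x 36 x 36 mm, running out in a cone from 32 mm diameter at x 0 to 14 mm at x +48 mm. Origin on the underside; grip the block at x -20 mm.
- block: wooden offcut: block end 65 (x) x 42 (y) x 32 mm high. Origin at the centre of the underside.
- bowl: finished small turned bowl of dark wood, 80 mm across, 48 mm high, among the offcuts: not to be moved. Origin at the centre of its underside.
- tin: closed round dark steel wax tin, 68 mm across, 45 mm high, among the offcuts: not to be moved. Origin at the centre of its underside.
Mind the look-alikes: they are no part of the job. What is shaped like the slab but turquoise or yellow is not meant.

How it is judged:
By the outcome, as a careful person would: the job done as asked, in the order asked, and still so for the second after the job is handed in, with the robot touching nothing.
Of stub, slab, stick, ell, disc, taper, block only 5 to 7 are there at a start; the rules pass over those that are not, and their reading is None.
At some moment in a run one of stub, slab, stick, ell, disc, taper, block may be knocked a few centimetres aside while the robot is not near it.
Once in a run the grip may slacken for a moment while it holds something.
It also fails if it takes over 210 s, if anything falls off the work surface, if the arm or the gripper's body presses on something with over 40 N, if the wrist force passes 120 N, or if a joint passes its speed limit or range.

## Working session

There is one attempt and no reset: what is moved stays moved. The work goes in short steps, each a Python script; the robot and the scene stay as the last script left them, time stands still between calls to the robot, and variables do not carry over. Pictures are saved under pics/ and viewed, at most 14 in all, crops included, and the job is handed in when it is done.

```bash
mkdir -p pics; ls; python3 - <<'E'
from rig import r
import cv2, numpy as np
for n in("scene","top"):
    c=r.read_camera(n); cv2.imwrite(f"pics/{n}0.png",c["frame"]); print(n,c["camera_matrix"],c["D"],np.round(c["extrinsics"],3))
print(r.get_time_s(), r.get_orientation())
E
```

```text
pics
scene [[542.93113203   0.         275.72491384]
 [  0.         542.93113203 210.16825929]
 [  0.           0.           1.        ]] [0.06934011 0.         0.         0.         0.        ] [[ 2.360e-01 -7.580e-01  6.080e-01  1.457e+00]
 [ 9.720e-01  1.840e-01 -1.490e-01 -2.330e-01]
 [ 1.000e-03  6.260e-01  7.800e-01  1.183e+00]
 [ 0.000e+00  0.000e+00  0.000e+00  1.000e+00]]
top [[539.32821552   0.         283.19162903]
 [  0.         539.32821552 211.40288729]
 [  0.           0.           1.        ]] [0.06910969 0.         0.         0.         0.        ] [[ 0.021  0.985 -0.173  0.31 ]
 [-1.     0.017 -0.021 -0.037]
 [-0.017  0.173  0.985  1.597]
 [ 0.     0.     0.     1.   ]]
0.1 [-1.79892932e+02 -8.51067562e-03  2.44526759e+01]
```

View pics/top0.png

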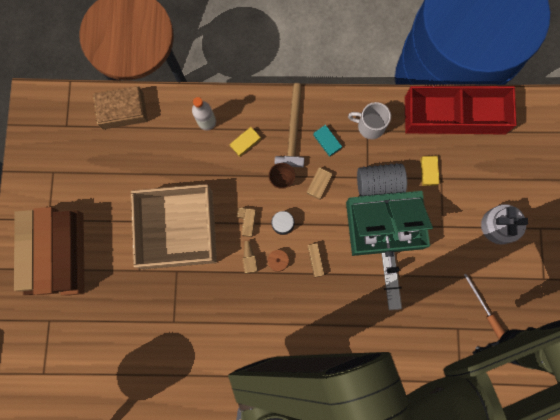

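View pics/scene0.png

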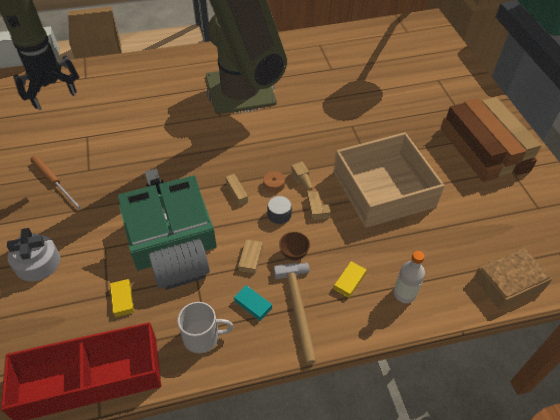

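The top view shows five wooden pieces: an ell at about (247,222), a spigot piece at (250,258), a disc at (277,261), a stick at (317,259) and a slab or block at (320,182). The bowl is at (283,175) and the tin at (283,222). The bin is at (172,225), the drive at (390,222) and its gauge at (392,270). Candidates for the slab are the wooden piece (320,182), yellow (245,141) and (430,170), and turquoise (328,140). Only the wooden one fits, and I'll confirm it in a crop.

```bash
python3 - <<'E'
import cv2, numpy as np
a=cv2.imread("pics/top0.png")[120:290,225:345]; b=cv2.imread("pics/scene0.png")[155:325,210:370]
f=lambda i:cv2.resize(i,None,fx=2.8,fy=2.8,interpolation=cv2.INTER_CUBIC)
cv2.imwrite("pics/crop0.png",np.hstack([f(a),f(b)])); 
c=cv2.imread("pics/top0.png")[150:320,340:440]; d=cv2.imread("pics/scene0.png")[160:300,110:220]
g=lambda i:cv2.resize(i,(int(i.shape[1]*560/i.shape[0]),560),interpolation=cv2.INTER_CUBIC)
cv2.imwrite("pics/crop1.png",np.hstack([g(c),g(d)]))
E
```

```text
(no output)
```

View pics/crop0.png

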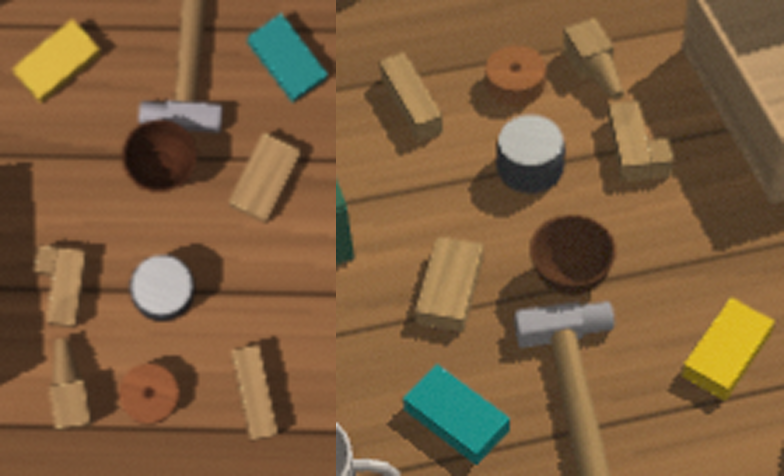

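View pics/crop1.png

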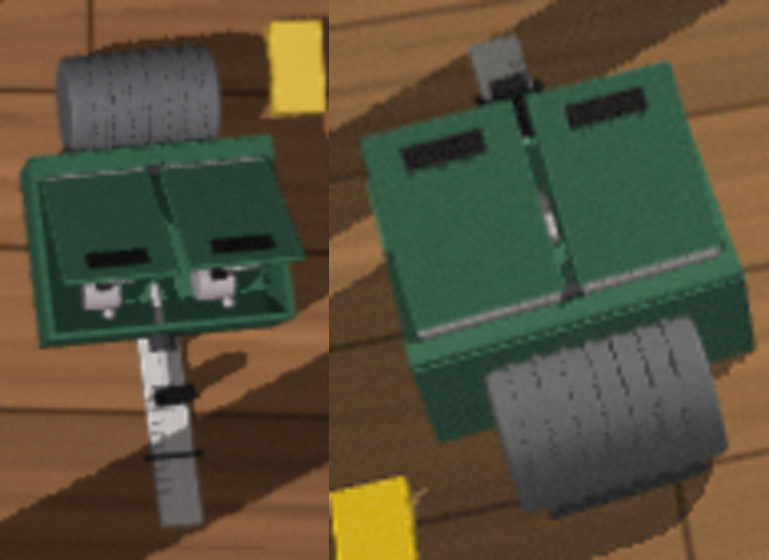

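The crop confirms it: the wooden piece (bottom-left half of the right panel) is the bench-coloured offcut, and the yellow and turquoise ones are decoys. The spigot piece narrows to a point, so it is the taper. The gauge paddle is at top px (393,270), and the mark's tabs are at about (393,288).

```bash
cat > h.py <<'E'
import cv2, numpy as np
from rig import r
def rays(c,px):
    u=cv2.undistortPoints(np.array(px,float).reshape(-1,1,2),c["camera_matrix"],np.array(c["D"])).reshape(-1,2)
    d=np.c_[u[:,0],-u[:,1],-np.ones(len(u))]@c["extrinsics"][:3,:3].T
    return c["extrinsics"][:3,3],d
def plane(c,px,z):
    o,d=rays(c,px); return (o+d*((z-o[2])/d[:,2])[:,None])[:,:2]
def proj(c,P):
    E=c["extrinsics"]; p=(np.array(P,float).reshape(-1,3)-E[:3,3])@E[:3,:3]; p*=[1,-1,-1]
    return cv2.projectPoints(p,np.zeros(3),np.zeros(3),c["camera_matrix"],np.array(c["D"]))[0].reshape(-1,2)
def tri(c1,p1,c2,p2):
    o1,d1=rays(c1,p1);o2,d2=rays(c2,p2);d1=d1[0];d2=d2[0]
    s=np.linalg.lstsq(np.c_[d1,-d2],o2-o1,rcond=None)[0]
    a=o1+s[0]*d1;b=o2+s[1]*d2
    return (a+b)/2,np.linalg.norm(a-b)
def wood(img):   # pale wood: bright and yellowish; bench is redder/darker
    b,g,rr=[img[...,i].astype(int) for i in range(3)]
    return ((g>105)&(rr-b>40)&(rr<1.55*g)&(b>60)).astype(np.uint8)*255
def blobs(m,roi,amin=60):
    x0,y0,x1,y1=roi; k=np.zeros_like(m); k[y0:y1,x0:x1]=m[y0:y1,x0:x1]
    return [c for c in cv2.findContours(k,cv2.RETR_EXTERNAL,cv2.CHAIN_APPROX_NONE)[0] if cv2.contourArea(c)>amin]
E
python3 - <<'E'
from h import *
t=r.read_camera("top");s=r.read_camera("scene")
I=t["frame"]
for n,p in dict(ell=(250,222),tap=(250,265),disc=(272,261),stick=(317,259),slab=(320,182),bench=(300,235),bench2=(340,240),bench3=(230,280),green=(385,250),greentop=(370,215),bin=(135,240),tin=(283,221)).items(): print(n,I[p[1]-1:p[1]+2,p[0]-1:p[0]+2].mean((0,1)).round())
m=wood(I)
for c in blobs(m,(222,155,345,285),30):
    (x,y),wh,a=cv2.minAreaRect(plane(t,c.reshape(-1,2),.026).astype(np.float32)*1000); print(c.reshape(-1,2).mean(0).round(),"mm",round(x),round(y),np.round(wh),round(a),cv2.contourArea(c))
cv2.imwrite("pics/m.png",np.hstack([m[150:290,220:350],wood(s["frame"])[150:290,220:350]]))
E
```

```text
ell [ 97. 142. 181.]
tap [ 90. 133. 170.]
disc [ 56.  89. 149.]
stick [ 96. 140. 179.]
slab [ 90. 133. 171.]
bench [ 68. 104. 152.]
bench2 [ 64. 100. 145.]
bench3 [ 53.  83. 122.]
green [59. 76. 45.]
greentop [53. 68. 41.]
bin [ 64.  86. 109.]
tin [184. 186. 191.]
[311. 256.] mm 443 -80 [97. 68.] 13 306.5
[268. 248.] mm 477 40 [25. 42.] 12 57.0
[246. 257.] mm 448 101 [91. 44.] 26 249.0
[267. 231.] mm 527 41 [45. 15.] 86 41.5
[325. 211.] mm 590 -124 [118.  15.] 89 83.5
[246. 221.] mm 555 109 [48. 81.] 84 299.0
[328. 200.] mm 620 -134 [12. 98.] 1 65.0
[319. 183.] mm 675 -107 [45. 87.] 65 396.0
```

```bash
sed -i 's/return ((g>105).*/return ((g>95)\&(rr-b>40)\&(rr<1.36*g)\&(b>55)).astype(np.uint8)*255\ndef discm(img):\n    g,rr=img[...,1].astype(int),img[...,2].astype(int)\n    return ((rr>1.56*g)\&(rr>110)).astype(np.uint8)*255/' h.py
cat >> h.py <<'E'
def rep(c,ms,roi,z,amin=30):
    for k in blobs(ms,roi,amin):
        w=plane(c,k.reshape(-1,2),z).astype(np.float32)*1000
        (x,y),wh,a=cv2.minAreaRect(w); print(k.reshape(-1,2).mean(0).round(),"mm",round(x,1),round(y,1),np.round(wh),round(a),cv2.contourArea(k),"corners",cv2.approxPolyDP(k,2,True).reshape(-1,2).tolist())
E
python3 - <<'E'
from h import *
t=r.read_camera("top");s=r.read_camera("scene")
print("top");rep(t,wood(t["frame"]),(222,155,345,285),.026);print("disc");rep(t,discm(t["frame"]),(260,245,295,275),.026)
print("scene");rep(s,wood(s["frame"]),(220,150,335,280),.026);print("disc");rep(s,discm(s["frame"]),(258,165,290,195),.026)
m=np.hstack([wood(t["frame"])[150:290,220:350],wood(s["frame"])[150:290,220:350],discm(t["frame"])[150:290,220:350]])
cv2.imwrite("pics/m.png",cv2.resize(m,None,fx=2,fy=2))
# tin and bowl: tin top bright
b=t["frame"].min(2)>150
rep(t,b.astype(np.uint8)*255,(265,205,300,240),.045)
E
```

```text
top
[315. 260.] mm 445.7 -99.8 [94. 29.] 12 287.5 corners [[316, 243], [308, 245], [314, 276], [323, 274]]
[248. 258.] mm 452.3 95.6 [91. 36.] 10 223.0 corners [[245, 241], [244, 270], [254, 271], [254, 256], [248, 256]]
[246. 221.] mm 554.1 109.7 [51. 79.] 85 299.0 corners [[239, 208], [238, 216], [243, 218], [242, 234], [251, 235], [254, 210]]
[319. 183.] mm 675.4 -108.2 [44. 89.] 65 393.5 corners [[320, 167], [307, 191], [317, 198], [320, 197], [331, 175]]
disc
[278. 260.] mm 442.6 10.1 [59. 60.] 28 323.0 corners [[281, 250], [271, 252], [267, 260], [269, 266], [278, 271], [284, 268], [288, 261], [286, 254]]
scene
[293. 276.] mm 768.4 -19.6 [15. 20.] 76 32.0 corners [[290, 273], [290, 279], [296, 279], [295, 274]]
[251. 255.] mm 682.1 -107.5 [ 55. 101.] 68 502.0 corners [[247, 238], [238, 265], [255, 268], [256, 272], [263, 242]]
[317. 203.] mm 552.8 109.5 [49. 84.] 85 280.5 corners [[307, 191], [312, 213], [329, 212], [328, 205], [321, 203], [317, 191]]
[238. 186.] mm 438.5 -92.8 [112.  44.] 13 246.5 corners [[228, 172], [226, 178], [238, 198], [248, 197], [246, 191], [250, 189], [245, 191], [234, 172], [228, 175]]
[304. 171.] mm 436.0 93.4 [ 48. 119.] 82 213.5 corners [[304, 157], [303, 161], [298, 161], [292, 166], [297, 174], [302, 175], [308, 186], [312, 187], [303, 161], [307, 157]]
disc
[279. 178.] mm 444.6 25.4 [42. 21.] 17 31.0 corners [[277, 173], [273, 176], [280, 179], [277, 181], [281, 184], [283, 178], [278, 179], [280, 174]]
[282. 221.] mm 553.2 -1.1 [56. 58.] 1 300.0 corners [[279, 212], [273, 218], [273, 226], [279, 231], [285, 231], [291, 226], [292, 219], [288, 213]]
```

View pics/m.png

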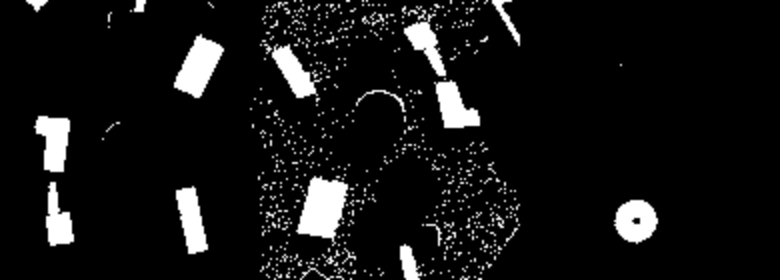

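The masks are clean. The fitted sizes are stick 94x29, slab 89x44 (so it is the slab, not the block), ell 51x79, taper 91x36 and disc about 60. Next come the bin and taper details, then I'll start.

```bash
cat >> h.py <<'E'
def detect(c):
    """dict name -> (x,y,yaw deg) of grasp point from the top camera"""
    I=c["frame"]; out={}; m=wood(I)
    for k in blobs(m,(218,120,345,310),120):
        px=k.reshape(-1,2)
        w=plane(c,px,.026).astype(np.float32)*1000
        (x,y),(a,b),an=cv2.minAreaRect(w)
        if b>a: a,b,an=b,a,an+90
        fill=cv2.contourArea(w)/(a*b)
        if fill<.87:   # ell or taper: body = opening of mask on a metric grid
            z=.036 if b<43 else .026; name="taper" if b<43 else "ell"
            w=plane(c,px,z)*1000; o=w.min(0)-20
            g=np.zeros((200,200),np.uint8); cv2.fillPoly(g,[np.round(w-o).astype(int)],255)
            if name=="taper":
                e=cv2.morphologyEx(g,cv2.MORPH_OPEN,np.ones((25,25)))
                q=cv2.findNonZero(e).reshape(-1,2)
                ctr=q.mean(0); tip=(w-o)[np.argmax(np.linalg.norm(w-o-ctr,axis=1))]
                rest=cv2.findNonZero(cv2.subtract(g,cv2.dilate(e,np.ones((7,7))))).reshape(-1,2).mean(0)
                d=rest-ctr; p=ctr+o; an=np.degrees(np.arctan2(d[1],d[0]))
            else:
                (cx,cy),_,_=cv2.minAreaRect(w.astype(np.float32)); u=np.array([np.cos(np.radians(an)),np.sin(np.radians(an))]); n=np.array([-u[1],u[0]])
                gc=cv2.findNonZero(g).reshape(-1,2).mean(0)+o; d=np.array([cx,cy])-gc   # box centre is off the centroid to the lug's outer corner
                if d@u<0: u=-u
                if d@n<0: n=-n
                p=np.array([cx,cy])-10*n-15*u; an=np.degrees(np.arctan2(u[1],u[0]))
            x,y=p
        else: 
            name="stick" if b<34 and a>85 else "slab" if a>76 else "block" if a>58 else "stub?"
            h=dict(stick=.028,slab=.022,block=.032).get(name,.03)
            (x,y),_,_=cv2.minAreaRect((plane(c,px,h)*1000).astype(np.float32))
        out[name]=(x/1000,y/1000,an,round(a),round(b),round(fill,2))
    for k in blobs(discm(I),(218,195,345,310),150):
        w=(plane(c,k.reshape(-1,2),.026)*1000).astype(np.float32); (x,y),R=cv2.minEnclosingCircle(w)
        if cv2.contourArea(w)>.75*np.pi*R*R and R>24: out["disc"]=(x/1000,y/1000,90,round(R))
    return out
E
python3 - <<'E'
from h import *
t=r.read_camera("top")
for k,v in detect(t).items(): print(k,np.round(v,3))
b=plane(t,[(132,191),(209,185),(214,264),(134,269)],.09); print(b.round(3),b.mean(0),np.linalg.norm(b-np.roll(b,1,0),axis=1))
s=r.read_camera("scene"); b=plane(s,[(334,154),(405,134),(442,180),(367,210)],.09); print(b.round(3),b.mean(0))
E
```

```text
Traceback (most recent call last):
  File "h.py", line 45, in detect
    q=cv2.findNonZero(e).reshape(-1,2)
      ^^^^^^^^^^^^^^^^^^^^^^^^^^
AttributeError: 'NoneType' object has no attribute 'reshape'
```

```bash
sed -i 's/MORPH_OPEN,np.ones((25,25))/MORPH_OPEN,cv2.getStructuringElement(cv2.MORPH_ELLIPSE,(23,23))/' h.py
python3 - <<'E'
from h import *
t=r.read_camera("top")
for k,v in detect(t).items(): print(k,np.round(v,3))
b=plane(t,[(132,191),(209,185),(214,264),(134,269)],.09); print(b.round(3),b.mean(0),np.linalg.norm(b-np.roll(b,1,0),axis=1))
s=r.read_camera("scene"); b=plane(s,[(334,154),(405,134),(442,180),(367,210)],.09); print(b.round(3),b.mean(0))
E
```

```text
Traceback (most recent call last):
  File "h.py", line 45, in detect
    q=cv2.findNonZero(e).reshape(-1,2)
      ^^^^^^^^^^^^^^^^^^^^^^^^^^
AttributeError: 'NoneType' object has no attribute 'reshape'
```

```bash
sed -i 's/(218,120,345,310),120/(218,160,345,310),120/' h.py
python3 - <<'E'
from h import *
t=r.read_camera("top")
for k,v in detect(t).items(): print(k,np.round(v,3))
b=plane(t,[(132,191),(209,185),(214,264),(134,269)],.09); print(b.round(3),b.mean(0),np.linalg.norm(b-np.roll(b,1,0),axis=1))
s=r.read_camera("scene"); b=plane(s,[(334,154),(405,134),(442,180),(367,210)],.09); print(b.round(3),b.mean(0))
E
```

```text
stick [ 0.446 -0.1   12.361 94.    29.     0.87 ]
taper [ 0.429  0.091 13.815 91.    36.     0.58 ]
ell [5.68000e-01 9.90000e-02 1.75213e+02 7.90000e+01 5.00000e+01 6.50000e-01]
slab [ 6.76000e-01 -1.08000e-01  1.54549e+02  8.70000e+01  4.40000e+01
  9.30000e-01]
disc [4.42e-01 1.00e-02 9.00e+01 3.10e+01]
[[0.627 0.428]
 [0.648 0.209]
 [0.423 0.185]
 [0.405 0.407]] [0.52570896 0.30726475] [0.22249786 0.21976864 0.22672691 0.22233846]
[[0.448 0.183]
 [0.419 0.406]
 [0.61  0.434]
 [0.66  0.205]] [0.53429566 0.30684107]
```

```bash
sed -i 's/if d@u<0: u=-u/if d@u>0: u=-u/' h.py; cat >> h.py <<'E'
BIN=np.array([.530,.307]); BY=6.
W=dict(stick=28,slab=45,ell=30,disc=62,taper=36,block=42,stub=36)
SPOT=dict(disc=(35,35),slab=(-35,30),taper=(-35,-30),stick=(35,-35),ell=(0,0))
def yaws(x,y,z,yaw):
    best=None
    for a in (yaw,yaw+180):
        a=(a+180)%360-180; q=r.inverse_kinematics([x,y,z],[180,0,a])
        if q is not None and (best is None or abs(q[5])<best[0]): best=(abs(q[5]),a)
    return best[1]
def pick(n,x,y,yaw):
    a=yaws(x,y,.1,yaw); o=[180,0,a]
    r.move_ptp([x,y,.13],o); r.gripper_to(min(1,(W[n]+28)/85))
    z=.016 if n in("taper","block","stub") else .012
    r.move_linear([x,y,z],max_speed=.12); r.gripper_to(0)
    op=r.get_opening()*85; print(n,"opening mm",round(op,1),"F",r.get_finger_force(),"t",round(r.get_time_s(),1))
    r.move_linear([x,y,.19],max_speed=.2)
def held(n): 
    op=r.get_opening()*85; ok=op>W[n]-10; print("  held",round(op,1),ok); return ok
def drop(n):
    c,s=np.cos(np.radians(BY)),np.sin(np.radians(BY)); u,v=np.array(SPOT[n])/1000
    p=BIN+[c*u-s*v,s*u+c*v]; a=yaws(*p,.1,BY+(90 if n in("disc",) else 0))
    r.move_ptp([*p,.19],[180,0,a]); 
    if not held(n): return False
    r.move_linear([*p,.085],max_speed=.2); h=held(n); r.gripper_to(min(1,(W[n]+22)/85)); r.hold(.2)
    r.move_linear([*p,.2],max_speed=.25); return h
def job(n,d):
    pick(n,*d[:3]); return held(n) and drop(n)
E
python3 - <<'E'
from h import *
d=detect(r.read_camera("top")); print({k:np.round(v[:3],3).tolist() for k,v in d.items()})
print(job("disc",d["disc"]),r.get_time_s(),r.get_force())
t=r.read_camera("top"); print({k:np.round(v,3).tolist() for k,v in detect(t).items()})
cv2.imwrite("pics/t1.png",t["frame"])
E
```

```text
{'stick': [0.446, -0.1, 12.363], 'taper': [0.429, 0.091, 13.856], 'ell': [0.538, 0.101, -4.787], 'slab': [0.676, -0.108, 154.757], 'disc': [0.442, 0.01, 90.0]}
disc opening mm 59.8 F 62.75180697441101 t 4.4
  held 59.9 True
  held 59.4 True
  held 59.5 True
True 8.6 [ 0.29678715 -0.69432618  0.34183858]
{'taper': [0.647, -0.094, 16.636, 44.0, 37.0, 0.74], 'ell': [0.537, 0.101, -5.314, 82.0, 51.0, 0.67]}
```

View pics/t1.png

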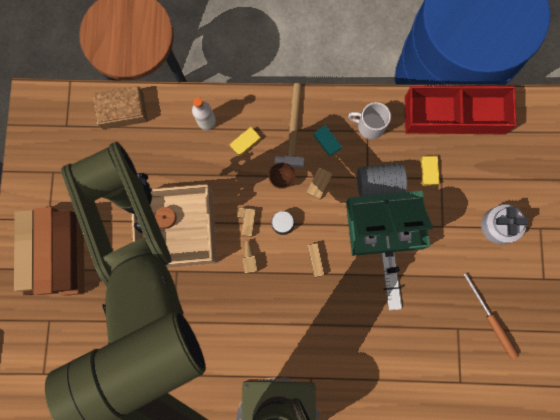

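The disc is in the bin at (165,217). The arm's shadow spoils the masks from here, so I'll look from the start pose each time.

```bash
cat >> h.py <<'E'
HOME=[-69.758,17.578,86.31,0,76.112,-4.211]
def look():
    r.goto_joints(HOME); return r.read_camera("top")
E
python3 - <<'E'
from h import *
for n in ("taper","ell","stick","slab"):
    t=look(); d=detect(t); print({k:np.round(v,3).tolist() for k,v in d.items()})
    if n not in d: print("missing",n); break
    if not job(n,d[n]): print("FAILED",n); break
t=look(); print({k:np.round(v,3).tolist() for k,v in detect(t).items()}, r.get_time_s())
cv2.imwrite("pics/t2.png",t["frame"])
E
```

```text
{'taper': [0.429, 0.091, 13.815, 91.0, 36.0, 0.58], 'ell': [0.538, 0.101, -4.787, 79.0, 51.0, 0.65], 'slab': [0.676, -0.108, 154.549, 87.0, 44.0, 0.93]}
taper opening mm 35.5 F 58.16520458087325 t 16.1
  held 35.0 True
  held 35.3 True
  held 34.7 True
{'stick': [0.446, -0.1, 12.363, 94.0, 29.0, 0.87], 'ell': [0.538, 0.101, -4.787, 79.0, 51.0, 0.65], 'slab': [0.676, -0.108, 154.757, 90.0, 44.0, 0.91]}
ell opening mm 28.7 F 60.312641859054565 t 28.4
  held 28.8 True
  held 28.6 True
  held 28.9 True
{'taper': [0.445, -0.099, -2.461, 94.0, 30.0, 0.87], 'slab': [0.676, -0.108, 154.546, 89.0, 44.0, 0.92]}
missing stick
{'stick': [0.446, -0.1, 12.363, 94.0, 29.0, 0.88], 'slab': [0.675, -0.108, 154.757, 88.0, 44.0, 0.92]} 35.5667
```

View pics/t2.png

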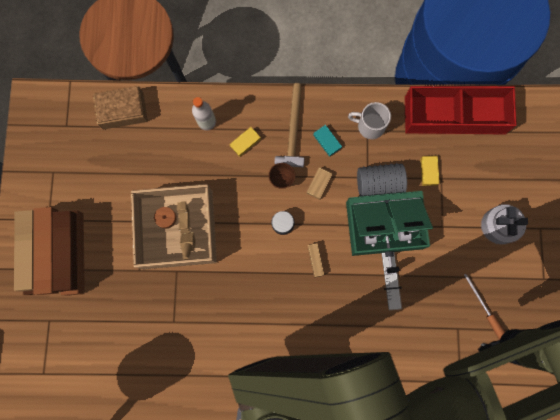

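The taper, ell and disc are in the bin. The stick at (317,259) and the slab at (320,182) remain, and the bowl and tin are unmoved.

```bash
sed -i 's/if fill<.87/if fill<.78/' h.py
python3 - <<'E'
from h import *
for n in ("stick","slab"):
    t=look(); d=detect(t); print({k:np.round(v,3).tolist() for k,v in d.items()})
    if n not in d: print("missing",n); break
    if not job(n,d[n]): print("FAILED",n); break
t=look(); print({k:np.round(v,3).tolist() for k,v in detect(t).items()}, r.get_time_s())
s=r.read_camera("scene")
a=t["frame"]; b=s["frame"]
f=lambda i:cv2.resize(i,None,fx=1.6,fy=1.6,interpolation=cv2.INTER_CUBIC)
cv2.imwrite("pics/t3.png",np.hstack([f(a[130:350,120:350]),f(b[110:330,190:450])]))
cv2.imwrite("pics/drv_t.png",a);cv2.imwrite("pics/drv_s.png",b)
g=lambda i:cv2.resize(i,(400,600),interpolation=cv2.INTER_CUBIC)
cv2.imwrite("pics/drv.png",np.hstack([g(a[180:315,345:435]),g(b[158:308,110:210])]))
E
```

```text
{'stick': [0.446, -0.1, 12.363, 94.0, 29.0, 0.88], 'slab': [0.676, -0.108, 154.549, 87.0, 44.0, 0.93]}
stick opening mm 26.4 F 59.95777666568756 t 39.4
  held 26.8 True
  held 26.9 True
  held 26.5 True
{'slab': [0.676, -0.108, 154.548, 89.0, 44.0, 0.92]}
slab opening mm 43.5 F 63.73983979225159 t 51.4
  held 43.6 True
  held 43.3 True
  held 43.7 True
{} 59.1833
```

View pics/t3.png

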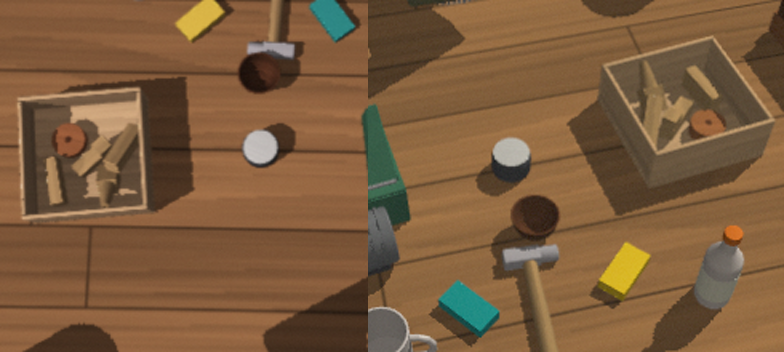

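View pics/drv.png

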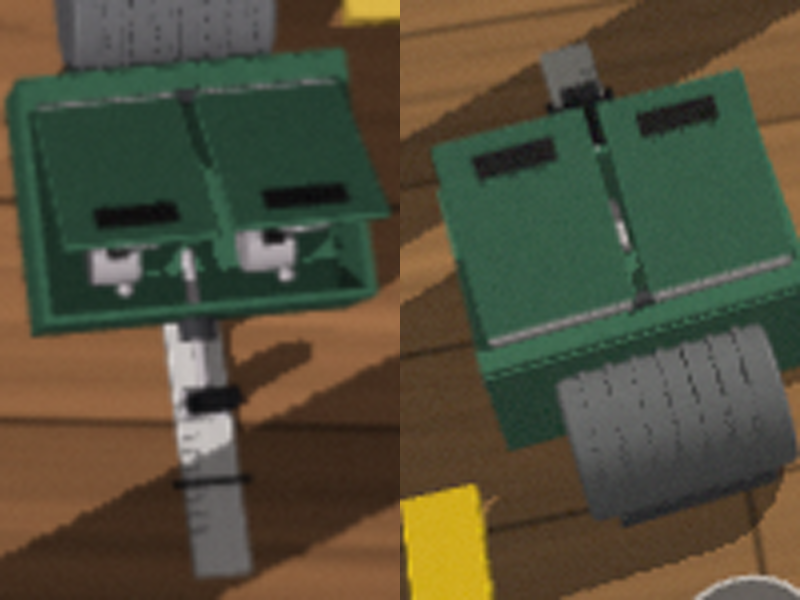

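All five offcuts lie in the bin, the bench is clear and the bowl and tin are unmoved. In the top picture the gauge mark line centre is about (392.9,288.2), the rail end (395,309.4), the paddle top (393.4,269.3) and the hinge line runs (351.8,204.3)–(422.6,198.5).

```bash
python3 - <<'E'
from h import *
t=r.read_camera("top");s=r.read_camera("scene")
P=lambda x,y:(345+x/4.444,180+y/4.444); S=lambda x,y:(110+x/4,158+y/4)
m=plane(t,[P(213,481.5),P(222,575)],.012); p=plane(t,[P(215,397)],.08); h=plane(t,[P(30,108),P(345,82)],.083)
print("mark,end",m,"paddle",p,"hinge",h, "mid",h.mean(0), np.linalg.norm(h[0]-h[1]))
hs=plane(s,[S(490,343),S(790,258)],.083)
print("scene hinge",hs,hs.mean(0),np.linalg.norm(hs[0]-hs[1]))
print("yaws",[np.degrees(np.arctan2(-(a[0]),a[1])) for a in (h[0]-h[1],hs[1]-hs[0],hs[0]-hs[1])])
for a,b,dx in((m[0],h.mean(0),.24),(m[1],h.mean(0),.3),(p[0],h.mean(0),.19)):
    d=b-a; print(np.degrees(np.arctan2(d[1],d[0])),np.linalg.norm(d),dx)
print("front rim corners", plane(t,[P(33,335),P(376,297)],.08),plane(s,[(110+433/4,158+145/4),(110+740/4,158+70/4)],.08))
# black paddle mask
I=t["frame"]; k=((I.max(2)<40)*255).astype(np.uint8); rep(t,k,(380,255,410,300),.08,8)
I=s["frame"]; k=((I.max(2)<40)*255).astype(np.uint8); rep(s,k,(140,165,165,195),.08,8)
E
```

```text
mark,end [[ 0.3687741  -0.32489762]
 [ 0.30931522 -0.32952497]] paddle [[ 0.41861452 -0.3147053 ]] hinge [[ 0.60032421 -0.19951827]
 [ 0.62060656 -0.39944748]] mid [ 0.61046539 -0.29948287] 0.2009553730058001
scene hinge [[ 0.67847355 -0.15178586]
 [ 0.6584507   0.04643206]] [ 0.66846213 -0.0526769 ] 0.1992266561809652
yaws [np.float64(5.792706184207025), np.float64(5.768128450280784), np.float64(-174.23187154971922)]
6.002805716216249 0.24302383982753636 0.24
5.696856031202824 0.3026449203248725 0.3
4.536636121427869 0.19245383366750643 0.19
front rim corners [[ 0.45508378 -0.20144383]
 [ 0.48355222 -0.41601377]] [[ 0.50899794 -0.15816242]
 [ 0.49182003  0.05800532]]
[393. 269.] mm 418.7 -312.7 [13. 32.] 11 38.0 corners [[387, 270], [397, 271], [398, 267]]
[157. 185.] mm 440.6 -316.3 [30. 50.] 76 49.0 corners [[152, 180], [151, 184], [155, 184], [160, 193], [158, 183], [162, 180]]
```

```bash
cat >> h.py <<'E'
DO=np.array([.524,-.308]); DY=5.77
_a=np.radians(DY); DR=np.array([[np.cos(_a),-np.sin(_a)],[np.sin(_a),np.cos(_a)]])
def D(x,y): return DO+DR@np.array([x,y])
E
python3 - <<'E'
from h import *
t=r.read_camera("top");s=r.read_camera("scene")
S=lambda x,y:(110+(x-400)/4,158+y/4)
hs=plane(s,[S(490,343),S(790,258)],.083); print("scene hinge",hs,hs.mean(0),"pred",D(.085,0))
pts=[[*D(.085,.098),.083],[*D(.085,-.098),.083],[*D(-.105,0),.08],[*D(-.155,.02),.012],[*D(-.155,-.02),.012],[*D(-.215,0),.012],[*D(-.05,.105),.08],[*D(-.05,-.105),.08],[*D(.11,.105),.08],[*D(.11,-.105),.08]]
f=[]
for c,(x0,y0,x1,y1) in((t,(345,180,435,315)),(s,(110,158,210,308))):
    i=cv2.resize(c["frame"][y0:y1,x0:x1],(400,600),interpolation=cv2.INTER_CUBIC)
    for p in proj(c,pts): cv2.circle(i,(int((p[0]+.5-x0)*400/(x1-x0)),int((p[1]+.5-y0)*600/(y1-y0))),3,(0,0,255),-1)
    f.append(i)
cv2.imwrite("pics/drv2.png",np.hstack(f))
E
```

```text
scene hinge [[ 0.62019409 -0.39042236]
 [ 0.59842982 -0.20118169]] [ 0.60931196 -0.29580202] pred [ 0.60856935 -0.29945449]
```

View pics/drv2.png

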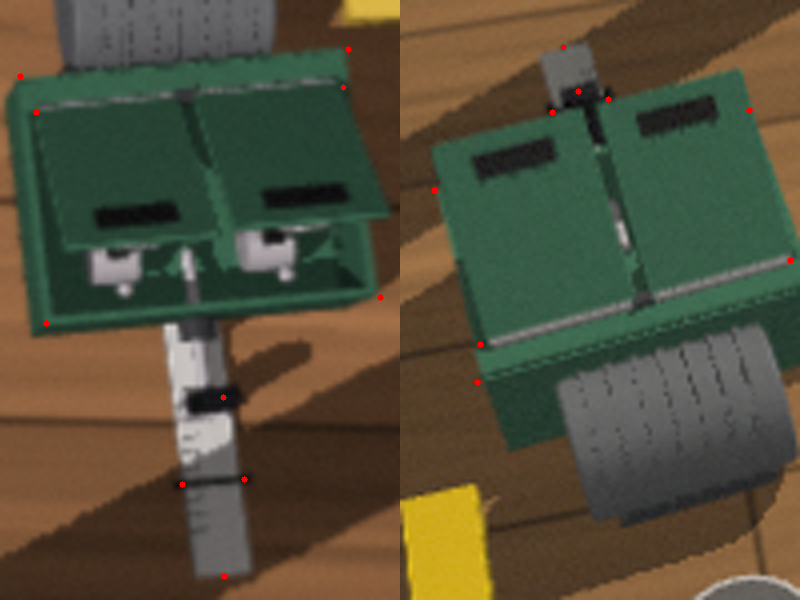

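The predicted points (red) land on the paddle, mark tabs, rail end and hinge line in both views, with about 2 mm to add in y. Next is the gauge.

```bash
sed -i 's/DO=np.array(\[.524,-.308\])/DO=np.array([.524,-.306])/' h.py
python3 - <<'E'
from h import *
p=D(-.105,0); a=yaws(*p,.1,DY+90); print("yaw",a)
r.move_ptp([*p,.16],[180,0,a]); r.gripper_to(.5)
r.move_linear([*p,.049],max_speed=.1); print("F",r.get_force()); r.gripper_to(0)
print("op",r.get_opening()*85,r.get_finger_force(),r.get_force(),r.get_position())
q=D(-.155,0); r.move_linear([*q,.049],max_speed=.05)
print("pulled",r.get_opening()*85,r.get_force(),r.get_position())
t=r.read_camera("top");s=r.read_camera("scene"); r.hold(.3); print(r.get_time_s())
cv2.imwrite("pics/g.png",np.hstack([cv2.resize(t["frame"][230:320,360:425],(400,554),interpolation=cv2.INTER_CUBIC),cv2.resize(s["frame"][150:210,120:163],(398,554),interpolation=cv2.INTER_CUBIC)]))
E
```

```text
yaw 95.76999999999998
F [ 0.24168757 -0.37965942 -0.51281797]
op 12.951827215887205 58.588605523109436 [-1.24925966 -0.24648879  5.90233721] [ 0.41950775 -0.31686925  0.04967652]
pulled 13.672721907690894 [5.37303403 1.2731534  4.68887834] [ 0.37137662 -0.3223166   0.04969054]
64.075
```

View pics/g.png

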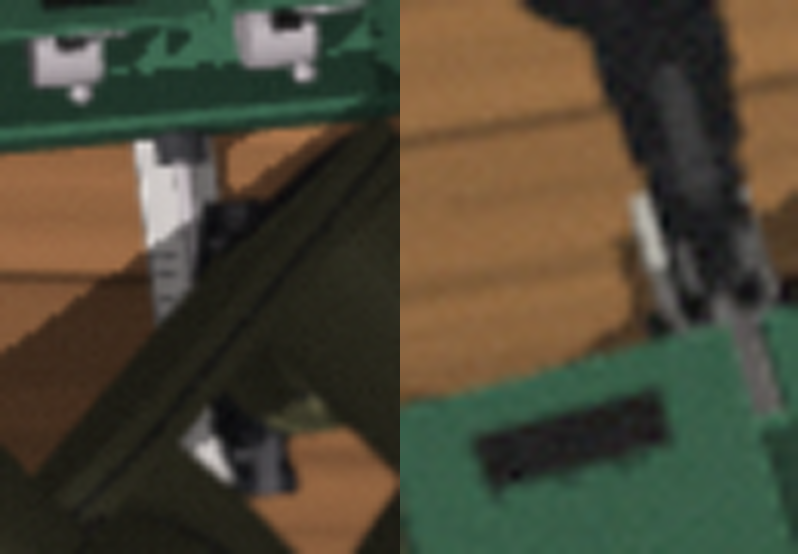

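The arm hides the handle from above here, so this picture gives no position check. The slide has travelled 48.4 mm at about 6 N, so I'll correct by the 1.6 mm shortfall, hold, and guide it home.

```bash
python3 - <<'E'
from h import *
r.move_linear([*D(-.1567,0),.049],max_speed=.02)
ax=lambda: (DR.T@(np.array(r.get_position()[:2])-DO))*1000
print(ax(),r.get_force(),r.get_opening()*85); r.hold(1.4); print(ax(),r.get_opening()*85)
r.move_linear([*D(-.105,0),.049],max_speed=.05); print(ax(),r.get_force(),r.get_opening()*85)
r.gripper_to(.5); r.move_linear([*D(-.105,0),.2],max_speed=.2)
t=look(); print(r.get_time_s())
k=((t["frame"].max(2)<40)*255).astype(np.uint8); rep(t,k,(380,255,410,300),.08,8)
E
```

```text
[-155.08891336   -0.88256463] [5.86964564 1.72538564 4.25851558] 13.442985804952755
[-155.03585682   -0.90051678] 13.184448457427097
[-105.07340204   -0.34692134] [-0.5775228   0.51352341  7.93770644] 12.85619110961886
69.3333
[393. 269.] mm 418.7 -312.7 [13. 32.] 11 38.0 corners [[387, 270], [397, 271], [398, 267]]
```

The paddle is home at the same pixels as before. Now the covers: shut fingers pressed down at each pad, watching the force.

```bash
python3 - <<'E'
from h import *
for y in (.052,-.052):
    p=D(.005,y); a=yaws(*p,.2,DY+90)
    r.move_ptp([*p,.24],[180,0,a]); r.gripper_to(0); r.hold(.2); f0=r.get_force()[2]
    r.move_linear([*p,.125],max_speed=.08); print("at .125 F",np.round(r.get_force(),1),f0)
    z=.125
    while z>.086:
        z-=.003; r.move_linear([*p,z],max_speed=.04); F=r.get_force()[2]-f0; zz=r.get_position()[2]
        print(round(z,3),round(zz,4),round(F,1))
        if F>28 and zz<.102: break
    r.hold(.4); r.move_linear([*p,.24],max_speed=.15)
t=look(); s=r.read_camera("scene"); print(r.get_time_s())
cv2.imwrite("pics/c.png",np.hstack([cv2.resize(t["frame"][180:315,345:435],(400,600),interpolation=cv2.INTER_CUBIC),cv2.resize(s["frame"][158:308,110:210],(400,600),interpolation=cv2.INTER_CUBIC)]))
E
```

```text
at .125 F [-0.5  0.3  0.3] 0.5677538669621782
0.122 0.1222 1.1
0.119 0.1188 -0.7
0.116 0.1157 0.2
0.113 0.1127 -0.0
0.11 0.1098 0.0
0.107 0.1068 1.0
0.104 0.1039 1.0
0.101 0.1006 -1.3
0.098 0.0975 -1.1
0.095 0.0969 12.9
0.092 0.0967 30.5
at .125 F [ 0.4  0.2 -0.6] -0.6007806720232802
0.122 0.1222 1.5
0.119 0.1188 1.1
0.116 0.1157 1.2
0.113 0.1127 2.3
0.11 0.1097 1.3
0.107 0.1068 1.0
0.104 0.1041 2.9
0.101 0.1005 0.1
0.098 0.0974 0.4
0.095 0.0969 12.4
0.092 0.0968 26.9
0.089 0.0965 40.7
85.7833
```

View pics/c.png

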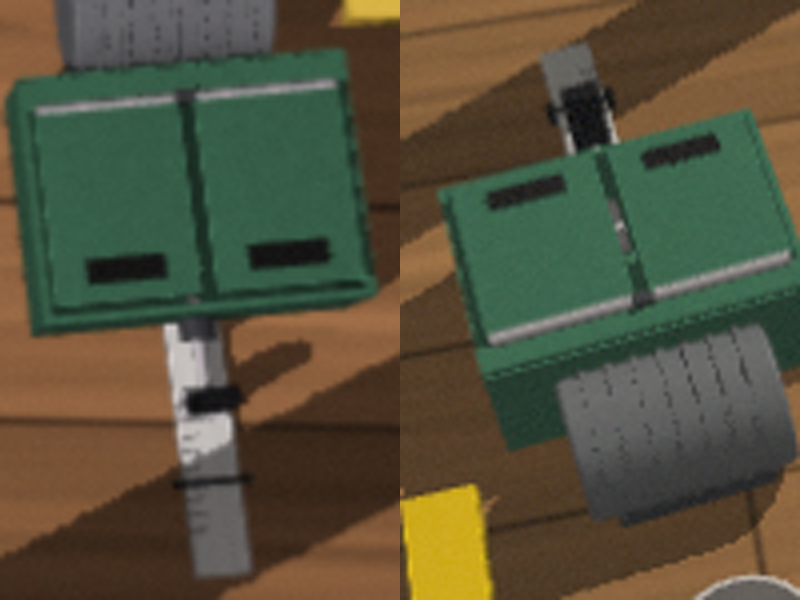

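Both covers lie flush (tip at 0.089 m under load) and the gauge is home. I'll do a last check of the bench and hand in.

```bash
python3 - <<'E'
from h import *
t=r.read_camera("top"); print(detect(t)); rep(t,((t["frame"].min(2)>150)*255).astype(np.uint8),(265,205,300,240),.045)
print(r.hand_in())
E
```

```text
{}
[282. 221.] mm 554.0 -1.8 [56. 58.] 46 298.5 corners [[279, 212], [273, 218], [273, 226], [279, 231], [285, 231], [291, 226], [292, 219], [288, 213]]
the job is handed in; nothing more can be done
None
```

I handed the job in at about 86 s: all five offcuts are in the bin with the bowl and tin unmoved, the gauge was drawn to its mark by the arm's own readings (the camera view was blocked), held 1.4 s and returned home, and both covers are latched shut.

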